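Close up the stain-treatment box with the soap level on its draining dome

TASK

The stain-treatment box has been left open after use. Put the scrubbing brush away in the long compartment of the box, swing the raised tray down gently until it lies fully closed over it, and ease the slumped soap block back up so that it balances level on the crown of the tray's draining dome. Leave the other things on the worktop where they are.

Things in the scene. Friction and masses are not known exactly. Their poses are not given: they have to be found in the camera images.
- care_box: Light grey box fixed to the worktop, open on top: 230 mm long (x), 160 wide (y), 88 high, walls and floor 4 mm; origin under its centre, x along its length. A low cross wall parts off a small bay with two jars at its +x end; the rest is the long compartment. At the start its tray hangs raised beside it on its +y side, leaving the compartment open from above.
- bay (a point): Centre of the floor of the long compartment, axes as the box. The compartment is 171 mm (x) by 152 mm (y) inside; this point is 4 mm above the worktop and 84 mm below the rim.
- swing (a joint): Angle q of the steel swing arms that carry the tray, rad: 0 = raised, 1.745 = fully closed on the box. The arms, 110 mm between pivots, turn about the box's x axis and lean a = 0.785 - q from upright (plus: to +y). The tray stays level, shifting with 110 mm x sin(a) along the box's y and 110 mm x cos(a) in height: up 32, then down 47, and 168 mm to -y in all.
- tray_mid (a point): Middle of the tray's floor, axes as the box. The white tray is 230 mm (x) by 160 (y), about 0.5 kg, with a 10 mm lip round it (inner faces 111 and 76 mm from this point); the dome rises from its middle. It rests by its own weight at either end of its swing, turns with little friction, and falls shut or back open if let go in between.
- tab (a point): Grip point of the upright thumb grip in the middle of the tray's outer (+y) long side, axes as the box: a block 36 mm (x) by 16 mm (y), its top 12 mm above this point. It is 88 mm (y) from the crown of the dome; the tray's lip ends 25 mm below it. It moves with the tray.
- dome_top (a point): Crown (highest point) of the smooth round draining dome in the middle of the tray, axes as the box. The dome is 92 mm across at its foot and 22 mm high above the tray's floor (half an ellipsoid). The thumb grip's inner face is 80 mm away in +y, its top 25 mm higher than the crown.
- soap_mid (a point): Centre of the loose pale yellow soap block, 110 mm long (its x), 76 wide (y), 32 thick (z), about 0.28 kg. It lies on the dome, length roughly along the box's x, off centre to -x, so its -x end has sunk to the tray's floor; pushed level it digs in, so raise that end while pushing it in. Centred, it balances level, this point 16 mm over the crown; off centre it tilts about 1 degree per 1.7 mm.
- brush_mid (a point): Centre of a handle-less wooden scrubbing brush lying bristles down on the worktop: 140 mm long (its x), 48 wide (y), 44 high (z, origin half-way up); the wooden back is the upper 20 mm. About 0.16 kg.
- jug: White detergent jug with a blue cap, bystander, 75 x 105 mm, 214 high; origin at the centre of its underside.
- dosing_cup: Small pale dosing cup, bystander, 68 mm across, 55 high; origin at the centre of its underside.
- carton: Upright white washing powder carton with a grey-blue band, bystander, 70 x 110 mm, 140 high; origin at the centre of its underside.
Things that resemble listed ones, but are neither listed nor needed, are in the scene too. What is meant by the part that bears soap_mid is not green or orange, and is the larger of those in its own colour.

How it is judged:
By the outcome, as a careful person would: the job done as asked, in the order asked, and still so for the second after the job is handed in, with the robot touching nothing.
It also fails if it takes over 72 s, if anything falls off the work surface, if the arm or the gripper's body presses on something with over 40 N, if the wrist force passes 120 N, or if a joint passes its speed limit or range.

ROBOT

A 6-joint arm with a two-finger parallel gripper is mounted at the origin on the work surface. World frame = base frame: x ahead of the robot, y to its left, z up, the work surface at z = 0. Lengths are in mm, angles in rad, forces in N, time in s.
With the tool pointing down it reaches from about 275 to 1000 mm from the base axis. Payload 8.4 kg.
Tool frame: the origin (TCP) lies at the very end of the fingers, on their centre line; the grasp point (between the pads) lies behind it (r.grip_point_offset is the x of the grasp point in the tool frame, in mm); x points along the fingers, z is the direction in which the jaws open and shut, and the axes are right-handed (so a half turn about x gives the same grasp; the last joint's range is limited). The gripper opens to 85 mm and grips with 20 to 120 N. Pads are 22 mm wide; open, the fingers measure 114 mm over their backs; the gripper's body (76 mm by 85 mm) begins 54 mm behind the grasp point. The pads swing forward as they close: fully open they stand 13 mm farther back than shut.
Start: joints at [-1.179, 0.353, 1.633, -0, 1.155, -0.002], TCP at [239.811, -577.164, 231.281] pointing down, gripper open.
Joint ranges: [-2.63, 2.63], [-0.92, 2.1], [0.06, 2.66], [-1.3, 4.44], [0, 2.69], [-3.02, 3.02]. Speed limits (rad/s): [2.22, 2.22, 2.79, 3.14, 3.14, 3.14].

INTERFACE

Orientations are given as [roll, pitch, yaw] about the fixed x, y, z axes, in that order (R = Rz(yaw) Ry(pitch) Rx(roll)).
In Python, from rig import r, vision, order gives the robot as it stands. The module is installed in compiled form; this text tells all that it offers.
- The arm moves only by the tool step_arm, never from a script. Its argument "rows" is a list of rows, each a list of 7 numbers: the shift along the world's x, y, z in mm, then the turn, a rotation vector about the world's x, y, z in rad, then the finger opening in mm, from 0 to 85.4. A call has exactly 8 rows; each row is the pose to reach, as a shift and turn from the pose measured when the call began; what a row does not reach only later rows make up. A row lasts 1/8 s, in which the tool goes at most 62.5 mm and 10.7 degrees, less where a joint would pass 70% of its speed; a pose out of reach is approached as far as the arm can. A call with a gripper value outside its range is refused whole. The fingers move at their own pace and stop on an object; "force" is the grip in N (left out, the last holds). Time passes only in rows, so rows that repeat a pose let the fingers close, or fill a call up. It gives the time, the measured TCP pose, the force and the opening at its end, in the units of the state.
- r.sense(): the state, without advancing time (a new reading comes with each control period).
- vision.grab_frame(name): name is "scene" or "side" or "wrist"; returns (picture, depth): 480x640x3 uint8, red, green, blue; 480x640 float32, mm along the optical axis (not along the pixel's ray), 0 where there is no reading.
- vision.camera_info(name): a dict with "K" (3x3 intrinsics, pixels), "distortion" ([k1, k2, p1, p2, k3] as OpenCV has them; the pictures are not rectified), "origin" and "attitude" of the camera in the world; the wrist camera has in their place "tool_from_camera" (4x4, takes a point from camera to tool coordinates, whose origin is the TCP and whose axes are the tool frame's). Camera axes: x right, y down, z forward; pixel columns grow to the right and rows downward; lengths in mm; the calibration is good to about 2 mm. A picture is of the moment at which its call begins: read the wrist's pose just before it. camera_info takes no time and is no camera call.
- order.sign_off(): hands the job in, once; it reports no verdict.
The state is a dict: "clock": time; "qpos": joint angles; "qvel": joint speeds; "joint_efforts": joint torques, N m; "eef_pos": TCP position; "tcp_rot": TCP orientation; "contact_force": force on the tool from outside, world axes, zero at the start; "wrist_torque": the same for the moment, N m; "opening": opening from 0.0 (shut) to 1.0 (fully open).
Only numpy, scipy, OpenCV 4.12 (cv2) and the standard library are available. Lean on these libraries where they do the work, as an engineer would, in place of code of your own. Each camera call takes 0.05 s, during which the arm holds its last target.

## Working session

There is one attempt and no reset: what is moved stays moved. The work goes in short steps, Python scripts to look and compute and a tool call to move; the robot and the scene stay as the last step left them, time stands still between calls to the robot, and variables do not carry over. Pictures are saved under pics/ and viewed, and the job is handed in when it is done.

Besides the shell and the picture viewer there is one more tool, called after "Call:" in YAML: its name, and indented under it one key for each argument. step_arm: Moves the arm, as the interface text tells. Its arguments: {"type":"object","properties":{"rows":{"type":"array"},"force":{"type":"number"}},"required":["rows"]}

```bash
mkdir -p pics; cat > h.py <<'E'
import numpy as np, cv2
from rig import r, vision, order
from scipy.spatial.transform import Rotation as R
def grab(n,tag):
    s=r.sense(); p,d=vision.grab_frame(n); cv2.imwrite(f'pics/{tag}.png',p[:,:,::-1]); np.savez(f'pics/{tag}.npz',p=p,d=d,pos=np.array(s['eef_pos']),rot=np.array(s['tcp_rot'])); return p,d,s
def cam(n,z):
    c=vision.camera_info(n); K=np.array(c['K']);D=np.array(c['distortion'])
    if n=='wrist':
        T=np.array(c['tool_from_camera']); rt=np.eye(4); rt[:3,:3]=R.from_euler('xyz',z['rot']).as_matrix(); rt[:3,3]=z['pos']; T=rt@T
        return K,D,T[:3,:3],T[:3,3]
    a=np.array(c['attitude']); M=a if a.shape==(3,3) else R.from_euler('xyz',a).as_matrix()
    return K,D,M,np.array(c['origin'])
def cloud(n,tag):
    z=np.load(f'pics/{tag}.npz'); K,D,M,o=cam(n,z); d=z['d']
    u,v=np.meshgrid(np.arange(640.),np.arange(480.))
    q=cv2.undistortPoints(np.stack([u.ravel(),v.ravel()],1)[:,None],K,D)[:,0]
    P=np.c_[q,np.ones(len(q))]*d.reshape(-1,1)
    P=(P@M.T+o).reshape(480,640,3); P[d==0]=np.nan
    return z['p'],P
def ray(n,tag,uv,zz):
    z=np.load(f'pics/{tag}.npz'); K,D,M,o=cam(n,z)
    q=cv2.undistortPoints(np.array(uv,float).reshape(-1,1,2),K,D)[:,0]
    w=np.c_[q,np.ones(len(q))]@M.T
    return o+w*((zz-o[2])/w[:,2])[:,None]
E
python3 - <<'E'
from h import *
for n in('scene','side','wrist'): grab(n,n+'0'); print(n,vision.camera_info(n))
print(r.sense(),r.grip_point_offset)
E
```

```text
scene {'K': array([[543.51217198,   0.        , 321.14337352],
       [  0.        , 543.51217198, 247.85683385],
       [  0.        ,   0.        ,   1.        ]]), 'distortion': array([0.03685734, 0.        , 0.        , 0.        , 0.        ]), 'origin': array([1559.2611933 ,  407.62857602,  815.99157105]), 'attitude': array([-2.16854206, -0.02255917,  1.96457385])}
side {'K': array([[603.2875565 ,   0.        , 308.92929521],
       [  0.        , 603.2875565 , 238.91407763],
       [  0.        ,   0.        ,   1.        ]]), 'distortion': array([0.03748878, 0.        , 0.        , 0.        , 0.        ]), 'origin': array([-213.35181472,  792.26224187, 1175.77519662]), 'attitude': array([-2.33457848, -0.01040372, -2.34003533])}
wrist {'K': array([[349.53518109,   0.        , 319.82187095],
       [  0.        , 349.53518109, 239.5711046 ],
       [  0.        ,   0.        ,   1.        ]]), 'distortion': array([-0.01994902,  0.        ,  0.        ,  0.        ,  0.        ]), 'tool_from_camera': array([[-7.82165065e-05, -3.00269380e-01,  9.53854440e-01,
        -1.42103941
[... 266 characters left out ...]
clock': 0.15, 'qpos': array([-1.17941382e+00,  3.53469449e-01,  1.63394615e+00,  2.01669855e-05,
        1.15516604e+00, -2.42800229e-03]), 'qvel': array([ 2.65341986e-06, -3.18469852e-03, -1.23510093e-03, -5.09747370e-04,
       -1.36557413e-03, -1.11216867e-03]), 'joint_efforts': array([ 4.76536127e-05, -6.05639362e+01, -3.42338955e+01, -6.84617657e-05,
        6.14214863e-03, -2.13976634e-06]), 'eef_pos': array([ 239.67831259, -576.84748705,  230.75371909]), 'tcp_rot': array([3.12051942, 1.56980717, 1.94352544]), 'contact_force': array([ 0.49934894, -0.00835387,  0.02250808]), 'wrist_torque': array([-0.00315486, -0.06551746,  0.01265919]), 'opening': 0.997739959242151} -18.700000000000003
```

View pics/scene0.png

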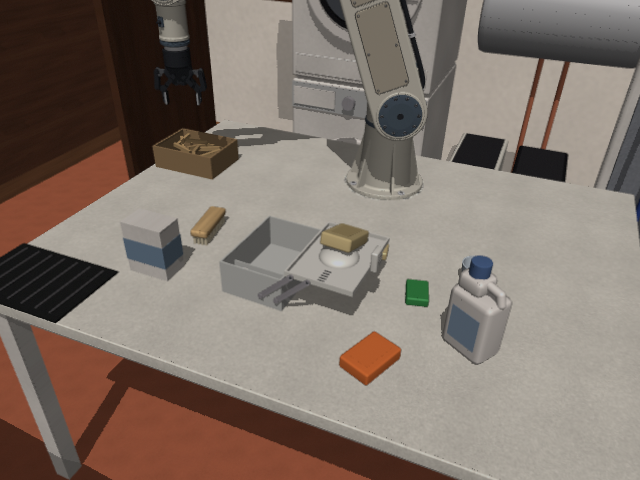

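View pics/side0.png

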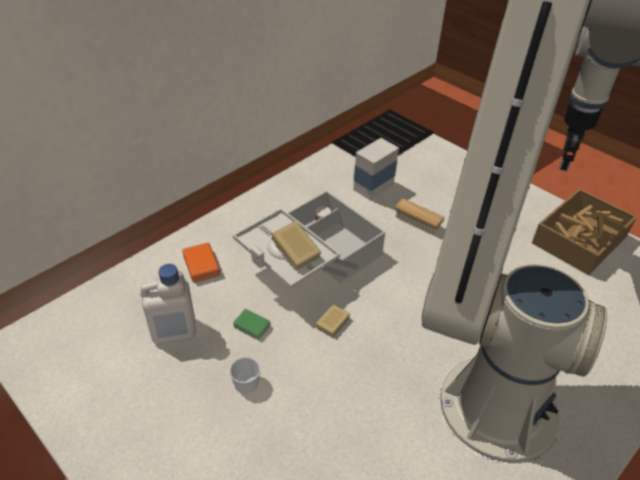

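View pics/wrist0.png

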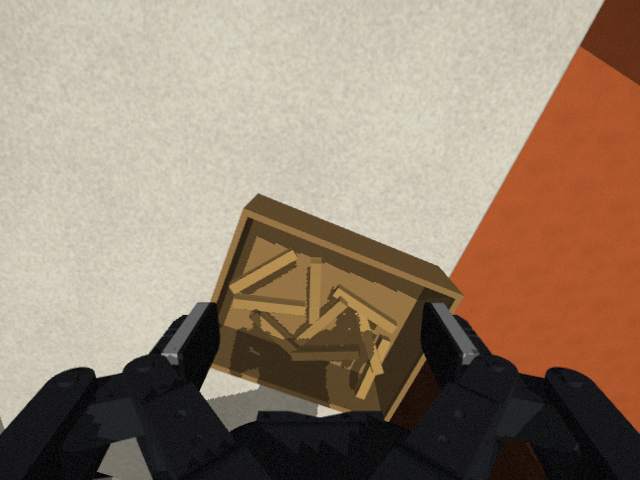

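Candidates for the soap (side picture):
- yellow block on the dome (296,244)
- small yellow block on the worktop (333,319)
- green block (252,323)
- orange block (201,262)

I choose the larger yellow one on the dome. The brush is at side (419,213) and scene (208,224); the clothes pegs in the basket at side (585,228) are not it. The box is grey with its white tray at side (290,245). I'll check this in a crop and measure.

```bash
python3 - <<'E'
from h import *
a=cv2.imread('pics/side0.png')[170:310,220:460]; cv2.imwrite('pics/c1.png',cv2.resize(a,None,fx=3.3,fy=3.3,interpolation=cv2.INTER_CUBIC))
a=cv2.imread('pics/scene0.png')[190:320,180:410]; cv2.imwrite('pics/c2.png',cv2.resize(a,None,fx=3.4,fy=3.4,interpolation=cv2.INTER_CUBIC))
# height map orthographic from both
H=np.zeros((600,800,3),np.uint8);
for n in('scene','side'):
    p,P=cloud(n,n+'0')
    m=np.isfinite(P).all(2)&(P[...,2]>-20)&(P[...,2]<250)
    x=P[m]; c=p[m]
    o=np.argsort(x[:,2]); x=x[o];c=c[o]
    # pixel = 1mm ; x 300..900 up, y -300..500
    i=(900-x[:,0]).astype(int); j=(500-x[:,1]).astype(int)
    k=(i>=0)&(i<599)&(j>=0)&(j<799)
    for di in(0,1):
      for dj in (0,1): H[i[k]+di,j[k]+dj]=c[k][:,::-1]
cv2.imwrite('pics/ortho.png',H)
E
```

```text
(no output)
```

View pics/c1.png

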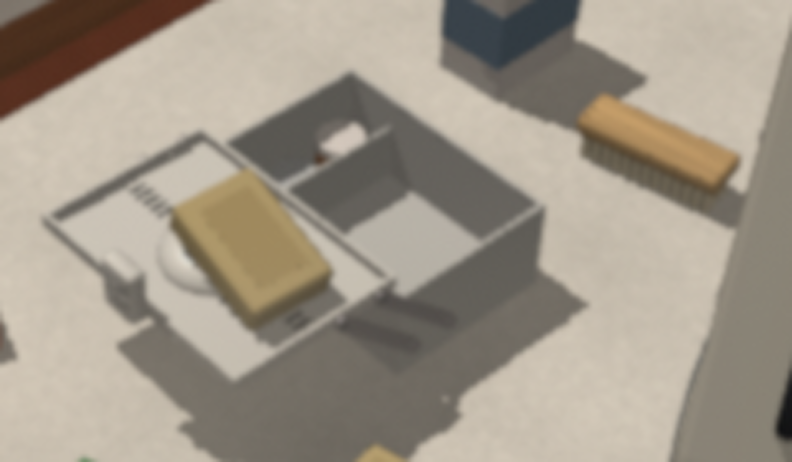

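View pics/c2.png

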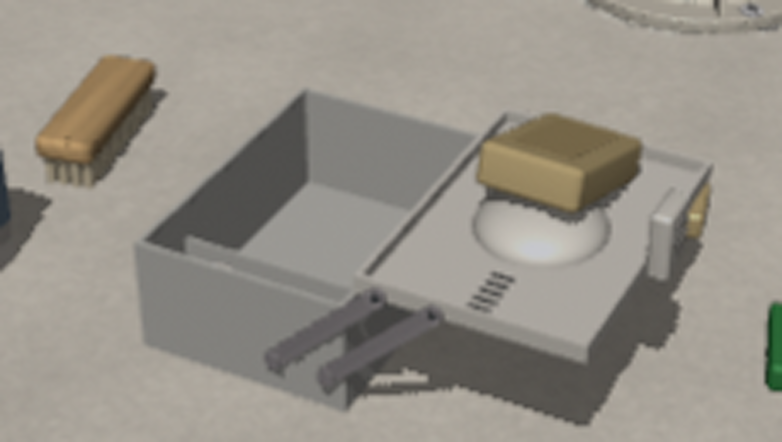

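View pics/ortho.png

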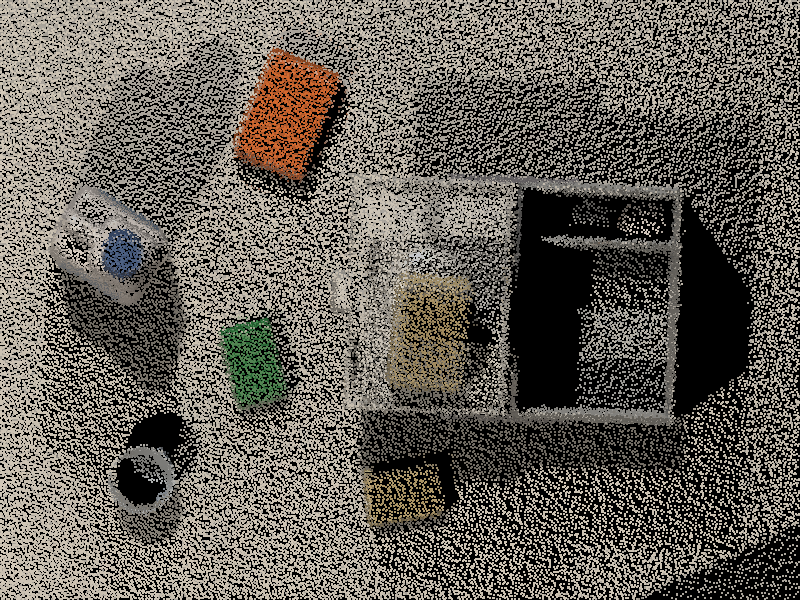

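The chosen block (crop 1 at about (250,245)) is the large pale yellow one lying on the white dome, with its -x end sunk; it is clearly longer than the small worktop block. Now the fits.

```bash
python3 - <<'E'
from h import *
C=[];Z=[]
for n in('scene','side'):
    p,P=cloud(n,n+'0'); m=np.isfinite(P).all(2); C.append(p[m]);Z.append(P[m])
    x=P[m]
    t=x[(x[:,0]>350)&(x[:,0]<450)&(x[:,1]>-200)&(x[:,1]<0)]; print(n,'table',np.median(t[:,2]),t[:,2].std())
    # box rim
    b=x[(x[:,2]>80)&(x[:,2]<95)&(x[:,0]>450)&(x[:,0]<760)&(x[:,1]<-25)&(x[:,1]>-200)]
    (cx,cy),s,a=cv2.minAreaRect(b[:,:2].astype(np.float32)); print('rim z',np.percentile(b[:,2],[50,90,97]),(cx,cy),s,a, b.min(0),b.max(0))
    # +x end wall line and -x end wall line and -y wall
    for nm,k in(('-y',(b[:,1]<-165)),('+x',(b[:,0]>700)),('-x',(b[:,0]<500))):
        q=b[k][:,:2]; 
        if len(q)>10:
            l=cv2.fitLine(q.astype(np.float32),cv2.DIST_HUBER,0,.01,.01).ravel(); print(nm,len(q),l, np.degrees(np.arctan2(l[1],l[0])))
    c=p[m].astype(int)
    # brush
    k=(x[:,2]>30)&(x[:,2]<60)&(x[:,1]<-200)&(x[:,1]>-420)&(x[:,0]>380)&(x[:,0]<800)
    hist=x[k]; kk=c[k]; w=(kk[:,0]-kk[:,2]>30); q=hist[w]
    print('brush',len(q),q.min(0),q.max(0),cv2.minAreaRect(q[:,:2].astype(np.float32)),np.percentile(q[:,2],[5,50,95]))
    k=(x[:,2]>100)&(x[:,2]<220)&(x[:,1]<150)&(x[:,1]>-20)&(x[:,0]>480)&(x[:,0]<720)
    q=x[k];kk=c[k]; w=(kk[:,0]-kk[:,2]>28); s=q[w]
    print('soap',len(s),cv2.minAreaRect(s[:,:2].astype(np.float32)),s.min(0),s.max(0))
    t=q[~w]; print('tray',cv2.minAreaRect(t[:,:2].astype(np.float32)),np.histogram(t[:,2],bins=np.arange(100,200,4)))
E
```

```text
scene table -751.3390772987522 289.20517734305247
rim z [85.65516551 88.83303396 89.82555452] (599.316650390625, -100.60821533203125) (154.735107421875, 241.90602111816406) 88.73101806640625 [ 476.75827583 -179.86898444   80.0143956 ] [721.87692173 -25.53498149  92.22250237]
-y 233 [ 9.9931008e-01 -3.7140060e-02  6.0581165e+02 -1.7173279e+02] -2.128458
+x 238 [ 4.763905e-02  9.988646e-01  7.123829e+02 -1.018695e+02] 87.26945
-x 191 [ 3.8737096e-02  9.9924946e-01  4.8675949e+02 -9.8428322e+01] 87.77997
brush 557 [ 428.8688075  -379.85838986   30.04943998] [ 573.95237251 -314.10777655   48.97998032] ((501.14971923828125, -345.9049072265625), (144.91900634765625, 48.48089599609375), 8.396247863769531) [33.90079907 42.71732706 45.97314043]
soap 929 ((573.2469482421875, 53.32863998413086), (113.29789733886719, 111.6738052368164), 85.50285339355469) [516.55925102  -0.56394728 106.57153441] [630.06870317 113.04499859 169.32767989]
tray ((604.93896484375, 70.48555755615234), (161.8580780029297, 233.49832153320312), 88.70358276367188) (array([  90, 1684,  479,  336,  328,  170,  135,   23,   
[... 902 characters left out ...]
95437622070312, 56.5109977722168), 9.103955268859863) [33.6001848  42.7815043  48.05826458]
soap 1335 ((588.5521850585938, 52.138877868652344), (110.65948486328125, 163.7192840576172), 83.4627914428711) [506.95647833  -7.04048494 103.1414352 ] [666.3627976  114.27536208 172.75306554]
tray ((600.9379272460938, 69.14087677001953), (163.57098388671875, 239.54908752441406), 88.83322143554688) (array([ 254, 1145,  700,  340,  260,   81,   17,    4,    5,    3,    3,
          2,    1,    2,    0,    1,    0,    0,    0,    0,    0,    0,
          0,    0]), array([100, 104, 108, 112, 116, 120, 124, 128, 132, 136, 140, 144, 148,
       152, 156, 160, 164, 168, 172, 176, 180, 184, 188, 192, 196]))
```

```bash
python3 - <<'E'
from h import *
s=r.sense(); M=R.from_euler('xyz',s['tcp_rot']).as_matrix(); print(M.round(3))
print('jaw yaw',np.degrees(np.arctan2(M[1,2],M[0,2])),'cam dir', M[:,1])
c=vision.camera_info('wrist')['tool_from_camera']
E
```

```text
[[-0.     0.923  0.384]
 [ 0.001  0.384 -0.923]
 [-1.     0.    -0.001]]
jaw yaw -67.43678664004443 cam dir [9.23456771e-01 3.83702479e-01 2.08431421e-05]
```

Call:
step_arm:
  rows:
    - [15,15,5,0,0,-0.02,85]
    - [50,48,10,0,0,-0.05,85]
    - [95,90,15,0,0,-0.1,85]
    - [140,133,20,0,0,-0.15,85]
    - [185,176,20,0,0,-0.2,85]
    - [225,212,20,0,0,-0.23,85]
    - [250,228,20,0,0,-0.243,85]
    - [255,230,20,0,0,-0.243,85]

```text
clock: 1.15
eef_pos: [495.9, -345.5, 250.4]
tcp_rot: [-3.051, 1.569, 1.815]
contact_force: [-1.1, 0.0, -0.2]
opening: 0.997
```

```bash
python3 - <<'E'
from h import *
p,d,s=grab('wrist','w1'); print(s['clock'],s['eef_pos'],s['qpos'])
p,P=cloud('wrist','w1'); m=np.isfinite(P).all(2); x=P[m]; c=p[m].astype(int)
print('table',np.median(x[x[:,2]<10][:,2]))
q=(x[:,2]>36)&(x[:,2]<60)&(c[:,0]-c[:,2]>30)&(abs(x[:,1]+347)<90); q=x[q]; print(cv2.minAreaRect(q[:,:2].astype(np.float32)),np.median(q[:,2]))
E
```

```text
1.15 [ 495.92734968 -345.4634948   250.43288273] [-6.11471595e-01  3.04419397e-01  1.65824617e+00  1.04645936e-03
  1.18004087e+00  8.05610888e-01]
table -0.40794379565721783
((498.57171630859375, -347.699951171875), (139.5714111328125, 47.526161193847656), 8.966809272766113) 43.25630020075445
```

View pics/w1.png

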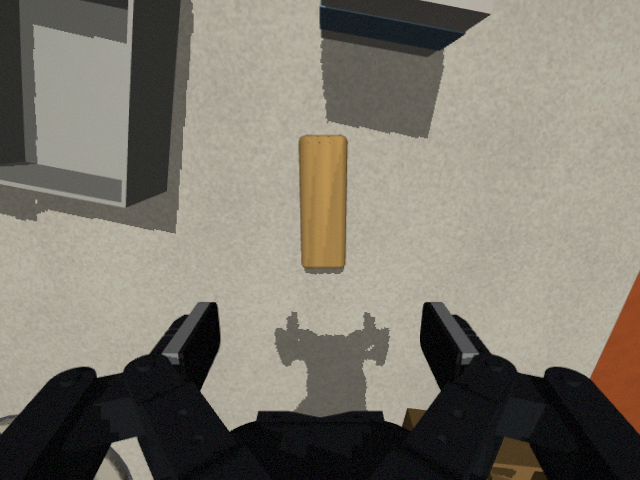

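The picture shows the brush at (323,202) centred between the fingers; the box is at upper left with its near corner at (125,205). Going down to grasp.

Call:
step_arm:
  rows:
    - [1,-1,-25,0,0,0,85]
    - [2,-2,-75,0,0,0.005,85]
    - [2.6,-2.2,-125,0,0,0.006,85]
    - [2.6,-2.2,-175,0,0,0.006,85]
    - [2.6,-2.2,-215,0,0,0.006,85]
    - [2.6,-2.2,-236,0,0,0.006,85]
    - [2.6,-2.2,-237,0,0,0.006,85]
    - [2.6,-2.2,-237,0,0,0.006,60]
  force: 40

```text
clock: 2.2
eef_pos: [498.1, -349.2, 14.2]
tcp_rot: [2.802, 1.57, 1.389]
contact_force: [-0.6, 0.5, 0.7]
opening: 0.813
```

Call:
step_arm:
  rows:
    - [0,0,0,0,0,0,35]
    - [0,0,0,0,0,0,35]
    - [0,0,0,0,0,0,35]
    - [0,0,0,0,0,0,35]
    - [0,0,10,0,0,0,35]
    - [0,0,40,0,0,0,35]
    - [0,0,90,0,0,0,35]
    - [0,0,125,0,0,0,35]

```text
clock: 3.2
eef_pos: [498.5, -349.3, 142.0]
tcp_rot: [1.221, 1.569, -0.192]
contact_force: [-0.4, -0.3, -2.4]
opening: 0.553
```

Call:
step_arm:
  rows:
    - [3,12,15,0,0,-0.01,35]
    - [12,45,40,0,0,-0.04,35]
    - [25,90,60,0,0,-0.08,35]
    - [38,132,68,0,0,-0.12,35]
    - [51,175,68,0,0,-0.16,35]
    - [64,218,68,0,0,-0.19,35]
    - [72,243,68,0,0,-0.193,35]
    - [73,247,68,0,0,-0.193,35]

```text
clock: 4.2
eef_pos: [571.2, -100.0, 209.3]
tcp_rot: [1.402, 1.57, -0.202]
contact_force: [-0.3, 0.3, -2.2]
opening: 0.556
```

```bash
python3 - <<'E'
from h import *
p,d,s=grab('wrist','w2'); print(s['clock'],s['eef_pos'],s['opening'],s['contact_force'])
M=R.from_euler('xyz',s['tcp_rot']).as_matrix(); print('jaw yaw',np.degrees(np.arctan2(M[1,2],M[0,2])))
p,P=cloud('wrist','w2')
H=np.zeros((600,800,3),np.uint8); m=np.isfinite(P).all(2)&(P[...,2]<130)&(P[...,2]>-20); x=P[m];c=p[m]; o=np.argsort(x[:,2]);x=x[o];c=c[o]
i=((760-x[:,0])*2).astype(int); j=((200-x[:,1])*2).astype(int); k=(i>=0)&(i<599)&(j>=0)&(j<799)
H[i[k],j[k]]=c[k][:,::-1]; cv2.imwrite('pics/o2.png',H)
E
```

```text
4.2 [571.1789795  -99.97134902 209.29515683] 0.5558742054160735 [-0.32011401  0.34325805 -2.22188463]
jaw yaw -91.86429636247792
```

View pics/w2.png

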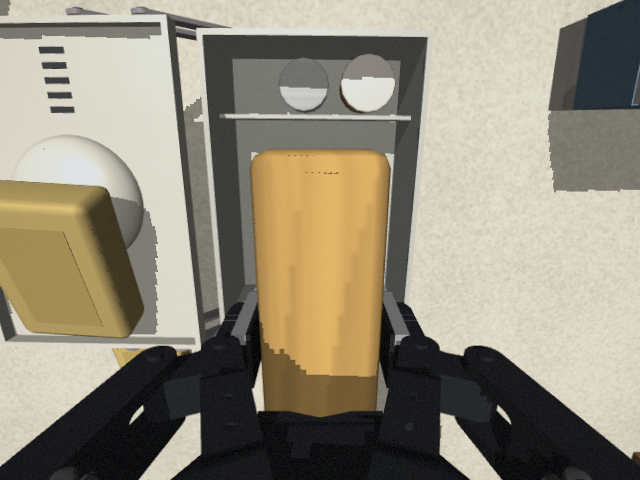

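View pics/o2.png

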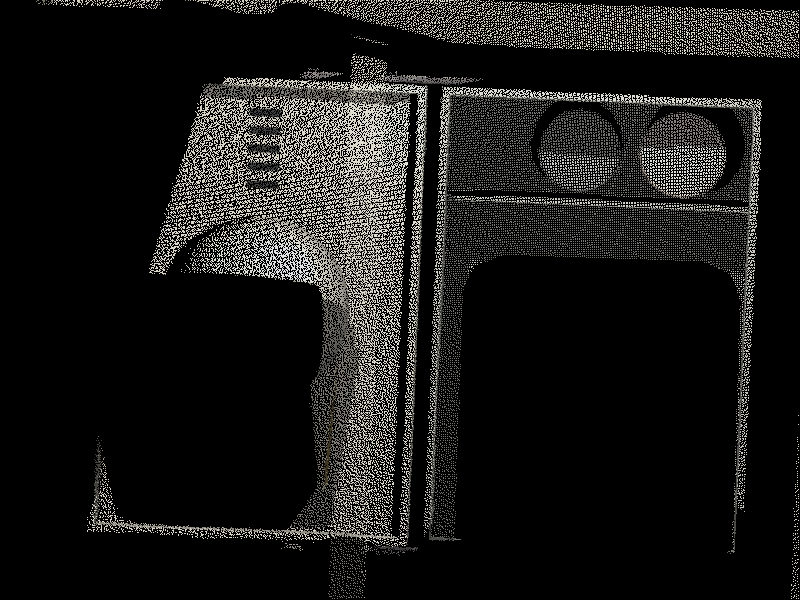

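The picture shows the brush held at (320,285), the box rim from (200,30) to (428,40), the cross wall at (320,117), and the compartment free below the brush. Lowering it.

Call:
step_arm:
  rows:
    - [1,0,-15,0,0,0,35]
    - [2,0,-50,0,0,0,35]
    - [2.3,0,-90,0,0,0,35]
    - [2.3,0,-130,0,0,0,35]
    - [2.3,0,-160,0,0,0,35]
    - [2.3,0,-178,0,0,0,35]
    - [2.3,0,-187,0,0,0,35]
    - [2.3,0,-189.5,0,0,0,35]

```text
clock: 5.25
eef_pos: [573.5, -100.9, 19.8]
tcp_rot: [1.067, 1.57, -0.537]
contact_force: [-0.3, -0.5, 1.9]
opening: 0.558
```

Call:
step_arm:
  rows:
    - [0,0,0,0,0,0,35]
    - [0,0,0,0,0,0,50]
    - [0,0,0,0,0,0,65]
    - [0,0,0,0,0,0,65]
    - [0,0,10,0,0,0,65]
    - [0,0,40,0,0,0,65]
    - [0,0,90,0,0,0,65]
    - [0,0,140,0,0,0,65]

```text
clock: 6.25
eef_pos: [573.3, -100.9, 161.8]
tcp_rot: [1.045, 1.57, -0.559]
contact_force: [0.4, -0.9, 0.4]
opening: 0.765
```

Call:
step_arm:
  rows:
    - [0,5,40,0,0,0,60]
    - [2,20,85,0,0,0,50]
    - [8,60,110,0,0,0,45]
    - [15,110,120,0,0,0,45]
    - [22,160,120,0,0,0,45]
    - [29,210,120,0,0,0,45]
    - [34,245,120,0,0,0,45]
    - [35,257,120,0,0,0,45]

```text
clock: 7.25
eef_pos: [608.1, 158.0, 282.2]
tcp_rot: [1.576, 1.57, -0.026]
contact_force: [-0.8, 0.6, -0.1]
opening: 0.525
```

```bash
python3 - <<'E'
from h import *
p,d,s=grab('wrist','w3'); print(s['clock'],s['eef_pos'],s['opening'],s['contact_force'])
M=R.from_euler('xyz',s['tcp_rot']).as_matrix(); print('jaw yaw',np.degrees(np.arctan2(M[1,2],M[0,2])))
p,P=cloud('wrist','w3')
H=np.zeros((600,800,3),np.uint8); m=np.isfinite(P).all(2)&(P[...,2]<180)&(P[...,2]>-20); x=P[m];c=p[m]; o=np.argsort(x[:,2]);x=x[o];c=c[o]
i=((760-x[:,0])*2).astype(int); j=((200-x[:,1])*2).astype(int); k=(i>=0)&(i<599)&(j>=0)&(j<799)
H[i[k],j[k]]=c[k][:,::-1]; cv2.imwrite('pics/o3.png',H)
k=(x[:,2]>138)&(x[:,2]<165)&(abs(x[:,0]-608)<45)&(abs(x[:,1]-160)<25); q=x[k]; print('tab',len(q),cv2.minAreaRect(q[:,:2].astype(np.float32)),np.median(q[:,2]))
k=(x[:,2]>98)&(x[:,2]<115)&(x[:,0]>520)&(x[:,0]<690)&(x[:,1]>-5)&(x[:,1]<140); print('floor',np.median(x[k][:,2]))
E
```

```text
7.25 [608.12922561 158.00476367 282.24987036] 0.5250336647306993 [-0.84617041  0.58630003 -0.11963206]
jaw yaw -91.79155547686817
tab 904 ((610.133544921875, 160.57591247558594), (16.74543571472168, 34.782814025878906), 88.0859375) 152.569452596016
floor 106.34219983522578
```

View pics/w3.png

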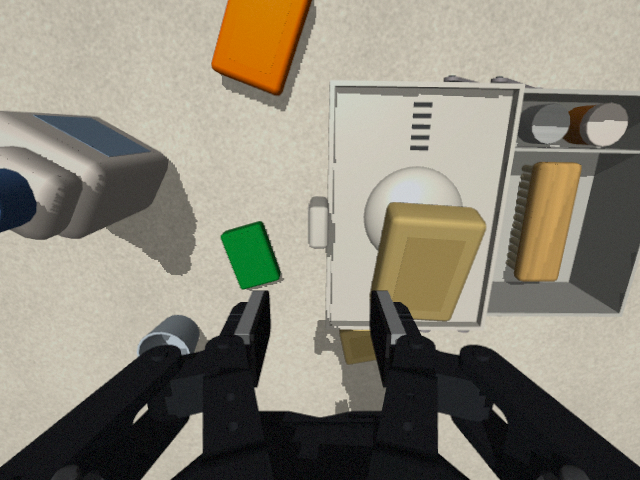

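View pics/o3.png

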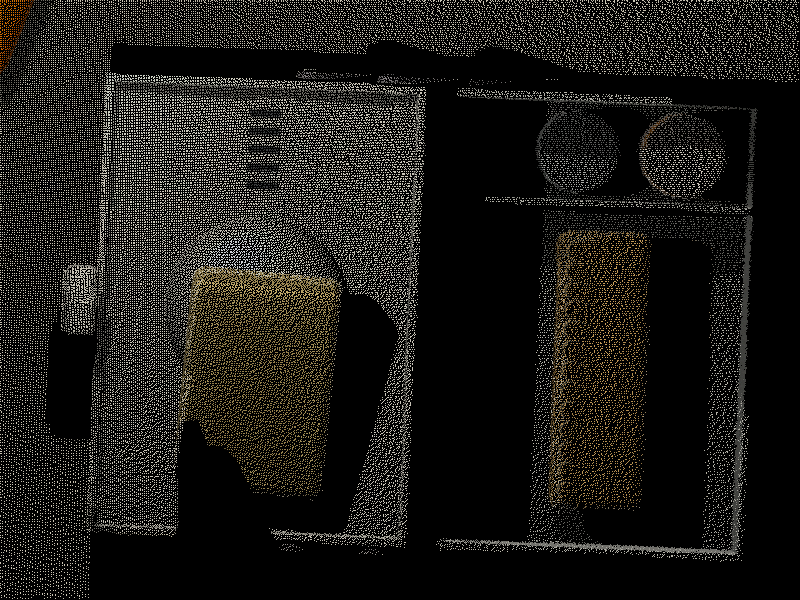

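The picture shows the brush lying flat inside the compartment at (547,222), the thumb grip at (318,222) lined up between the fingers, and the soap at (428,260). Lowering onto the thumb grip.

Call:
step_arm:
  rows:
    - [0.5,1,-20,0,0,0,45]
    - [1,2,-60,0,0,0,45]
    - [1.9,2.6,-100,0,0,0,45]
    - [1.9,2.6,-135,0,0,0,45]
    - [1.9,2.6,-153,0,0,0,45]
    - [1.9,2.6,-158,0,0,0,45]
    - [1.9,2.6,-158,0,0,0,30]
    - [1.9,2.6,-158,0,0,0,20]
  force: 25

```text
clock: 8.3
eef_pos: [610.9, 161.0, 125.5]
tcp_rot: [1.889, 1.568, 0.287]
contact_force: [0.4, 0.2, 1.0]
opening: 0.236
```

Call:
step_arm:
  rows:
    - [0,0,0,0,0,0,10]
    - [0,0,0,0,0,0,10]
    - [0,0,0,0,0,0,10]
    - [0,0,0,0,0,0,10]
    - [0,0,0,0,0,0,10]
    - [0,0,0,0,0,0,10]
    - [0,0,0,0,0,0,10]
    - [0,0,0,0,0,0,10]
  force: 25

```text
clock: 9.3
eef_pos: [610.8, 159.4, 125.7]
tcp_rot: [1.131, 1.568, -0.472]
contact_force: [0.8, -7.3, -4.3]
opening: 0.186
```

```bash
cat > arc.py <<'E'
import numpy as np
N=48
for k in range(0,N+1):
    t=k/N; s=t*t*t*(10-15*t+6*t*t); s=0.5*s+0.5*t*t*(3-2*t); q=1.745*s; a=.785-q
    dy=110*(np.sin(a)-np.sin(.785)); dz=110*(np.cos(a)-np.cos(.785))
    print(k,round(q,3),(.0366*dy).round(1),(.9993*dy).round(1),dz.round(1))
E
python3 arc.py
```

```text
0 0.0 0.0 0.0 0.0
1 0.001 -0.0 -0.1 0.1
2 0.005 -0.0 -0.4 0.4
3 0.012 -0.0 -0.9 0.9
4 0.022 -0.1 -1.7 1.7
5 0.035 -0.1 -2.8 2.7
6 0.051 -0.2 -4.1 3.9
7 0.072 -0.2 -5.8 5.4
8 0.096 -0.3 -7.8 7.1
9 0.123 -0.4 -10.1 9.0
10 0.154 -0.5 -12.9 11.0
11 0.189 -0.6 -16.0 13.2
12 0.227 -0.7 -19.5 15.5
13 0.268 -0.9 -23.4 17.8
14 0.312 -1.0 -27.6 20.1
15 0.359 -1.2 -32.3 22.4
16 0.409 -1.4 -37.4 24.5
17 0.462 -1.6 -42.8 26.5
18 0.516 -1.8 -48.5 28.2
19 0.573 -2.0 -54.5 29.7
20 0.631 -2.2 -60.8 30.9
21 0.69 -2.5 -67.3 31.7
22 0.75 -2.7 -73.9 32.1
23 0.811 -3.0 -80.6 32.1
24 0.873 -3.2 -87.3 31.8
25 0.934 -3.4 -94.0 31.0
26 0.995 -3.7 -100.6 29.8
27 1.055 -3.9 -107.0 28.2
28 1.114 -4.1 -113.3 26.3
29 1.172 -4.4 -119.2 24.0
30 1.229 -4.6 -124.9 21.5
31 1.283 -4.8 -130.2 18.8
32 1.336 -5.0 -135.2 15.9
33 1.386 -5.1 -139.8 12.9
34 1.433 -5.3 -144.0 9.9
35 1.477 -5.4 -147.8 6.9
36 1.518 -5.5 -151.3 3.9
37 1.556 -5.7 -154.3 1.1
38 1.591 -5.8 -157.0 -1.6
39 1.622 -5.8 -159.3 -4.1
40 1.649 -5.9 -161.3 -6.4
41 1.673 -6.0 -163.0 -8.4
42 1.694 -6.0 -164.4 -10.2
43 1.71 -6.1 -165.5 -11.6
44 1.723 -6.1 -166.4 -12.8
45 1.733 -6.1 -167.0 -13.7
46 1.74 -6.1 -167.4 -14.3
47 1.744 -6.1 -167.7 -14.6
48 1.745 -6.1 -167.7 -14.7
```

Call:
step_arm:
  rows:
    - [0,-0.1,0.1,0,0,0,10]
    - [0,-0.4,0.4,0,0,0,10]
    - [0,-0.9,0.9,0,0,0,10]
    - [-0.1,-1.7,1.7,0,0,0,10]
    - [-0.1,-2.8,2.7,0,0,0,10]
    - [-0.2,-4.1,3.9,0,0,0,10]
    - [-0.2,-5.8,5.4,0,0,0,10]
    - [-0.3,-7.8,7.1,0,0,0,10]
  force: 35

```text
clock: 10.3
eef_pos: [610.4, 151.5, 132.9]
tcp_rot: [1.141, 1.568, -0.462]
contact_force: [1.6, 0.2, -9.1]
opening: 0.181
```

Call:
step_arm:
  rows:
    - [-0.1,-2.3,1.9,0,0,0,10]
    - [-0.2,-5.1,3.9,0,0,0,10]
    - [-0.3,-8.2,6.1,0,0,0,10]
    - [-0.4,-11.7,8.4,0,0,0,10]
    - [-0.6,-15.6,10.7,0,0,0,10]
    - [-0.7,-19.8,13.0,0,0,0,10]
    - [-0.9,-24.5,15.3,0,0,0,10]
    - [-1.1,-29.6,17.4,0,0,0,10]

```text
clock: 11.3
eef_pos: [609.2, 121.6, 150.5]
tcp_rot: [1.129, 1.568, -0.474]
contact_force: [1.3, 0.3, -8.1]
opening: 0.18
```

Call:
step_arm:
  rows:
    - [-0.2,-5.4,2.0,0,0,0,10]
    - [-0.4,-11.1,3.7,0,0,0,10]
    - [-0.6,-17.1,5.2,0,0,0,10]
    - [-0.8,-23.4,6.4,0,0,0,10]
    - [-1.1,-29.9,7.2,0,0,0,10]
    - [-1.3,-36.5,7.6,0,0,0,10]
    - [-1.6,-43.2,7.6,0,0,0,10]
    - [-1.8,-49.9,7.3,0,0,0,10]

```text
clock: 12.3
eef_pos: [607.1, 71.3, 157.6]
tcp_rot: [1.005, 1.569, -0.598]
contact_force: [-1.2, 1.7, -11.7]
opening: 0.178
```

Call:
step_arm:
  rows:
    - [0,-6.0,-0.9,0,0,0,10]
    - [-0.2,-12.5,-2.1,0,0,0,10]
    - [-0.4,-18.9,-3.7,0,0,0,10]
    - [-0.6,-25.2,-5.6,0,0,0,10]
    - [-0.8,-31.1,-7.9,0,0,0,10]
    - [-1.0,-36.8,-10.4,0,0,0,10]
    - [-1.2,-42.1,-13.1,0,0,0,10]
    - [-1.4,-47.1,-16.0,0,0,0,10]

```text
clock: 13.3
eef_pos: [605.2, 23.5, 141.4]
tcp_rot: [0.427, 1.569, -1.176]
contact_force: [-5.8, -0.5, -4.9]
opening: 0.181
```

Call:
step_arm:
  rows:
    - [-0.1,-4.6,-3.0,0,0,0,10]
    - [-0.3,-8.8,-6.0,0,0,0,10]
    - [-0.4,-12.6,-9.0,0,0,0,10]
    - [-0.5,-16.1,-12.0,0,0,0,10]
    - [-0.7,-19.1,-14.8,0,0,0,10]
    - [-0.8,-21.8,-17.5,0,0,0,10]
    - [-0.8,-24.1,-20.0,0,0,0,10]
    - [-0.9,-26.1,-22.3,0,0,0,10]

```text
clock: 14.3
eef_pos: [604.1, -2.7, 118.8]
tcp_rot: [0.152, 1.569, -1.45]
contact_force: [-5.0, 0.5, -8.3]
opening: 0.18
```

Call:
step_arm:
  rows:
    - [0,-1.3,-1.7,0,0,0,10]
    - [0,-2.6,-3.4,0,0,0,10]
    - [0,-3.6,-4.8,0,0,0,10]
    - [0,-4.4,-6.0,0,0,0,10]
    - [0,-5.0,-6.9,0,0,0,10]
    - [0,-5.4,-7.5,0,0,0,10]
    - [0,-5.7,-8.0,0,0,0,10]
    - [0,-5.7,-8.6,0,0,0,10]

```text
clock: 15.3
eef_pos: [603.9, -8.5, 110.9]
tcp_rot: [-0.034, 1.569, -1.636]
contact_force: [-8.9, 0.0, 4.9]
opening: 0.178
```

Call:
step_arm:
  rows:
    - [0,0,0,0,0,0,20]
    - [0,0,0,0,0,0,32]
    - [0,0,0,0,0,0,42]
    - [0,0,0,0,0,0,42]
    - [0,0,15,0,0,0,42]
    - [0,0,50,0,0,0,42]
    - [0,0,100,0,0,0,42]
    - [-10,-30,150,0,0,0,60]

```text
clock: 16.3
eef_pos: [594.3, -37.6, 263.4]
tcp_rot: [0.686, 1.569, -0.915]
contact_force: [0.7, -1.3, 0.3]
opening: 0.687
```

Call:
step_arm:
  rows:
    - [-5,-15,15,0,0,0,85]
    - [-10,-30,25,0,0,0,85]
    - [-15,-45,30,0,0,0,85]
    - [-20,-58,30,0,0,0,85]
    - [-20,-60,30,0,0,0,85]
    - [-20,-60,30,0,0,0,85]
    - [-20,-60,30,0,0,0,85]
    - [-20,-60,30,0,0,0,85]

```text
clock: 17.3
eef_pos: [574.4, -97.2, 293.3]
tcp_rot: [0.656, 1.569, -0.944]
contact_force: [0.4, -0.3, -0.3]
opening: 0.996
```

```bash
python3 - <<'E'
from h import *
for n in('wrist','scene','side'):
  p,d,s=grab(n,n+'4')
print(s['clock'],s['eef_pos'],s['opening'],s['contact_force'])
a=cv2.imread('pics/side4.png')[130:330,200:480]; b=cv2.imread('pics/scene4.png')[150:350,160:440]
cv2.imwrite('pics/c4.png',cv2.resize(np.hstack([a,b]),(800,286),interpolation=cv2.INTER_CUBIC))
p,P=cloud('wrist','wrist4')
H=np.zeros((600,800,3),np.uint8); m=np.isfinite(P).all(2)&(P[...,2]<200)&(P[...,2]>-20); x=P[m];c=p[m]; o=np.argsort(x[:,2]);x=x[o];c=c[o]
i=((750-x[:,0])*2).astype(int); j=((50-x[:,1])*2).astype(int); k=(i>=0)&(i<599)&(j>=0)&(j<799)
H[i[k],j[k]]=c[k][:,::-1]; cv2.imwrite('pics/o4.png',H)
E
```

```text
17.4 [574.36581901 -97.3136349  293.37927196] 0.9967820827420945 [1.06054613 0.99877751 0.98153315]
```

View pics/wrist4.png

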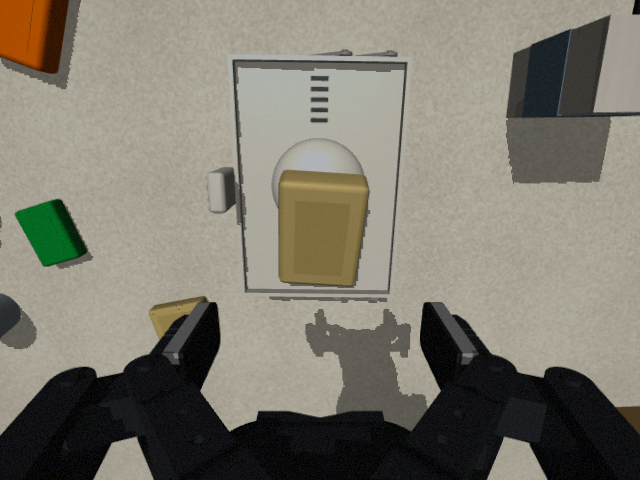

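View pics/c4.png

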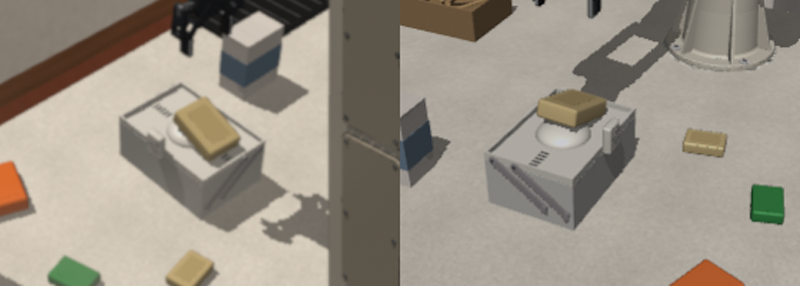

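View pics/o4.png

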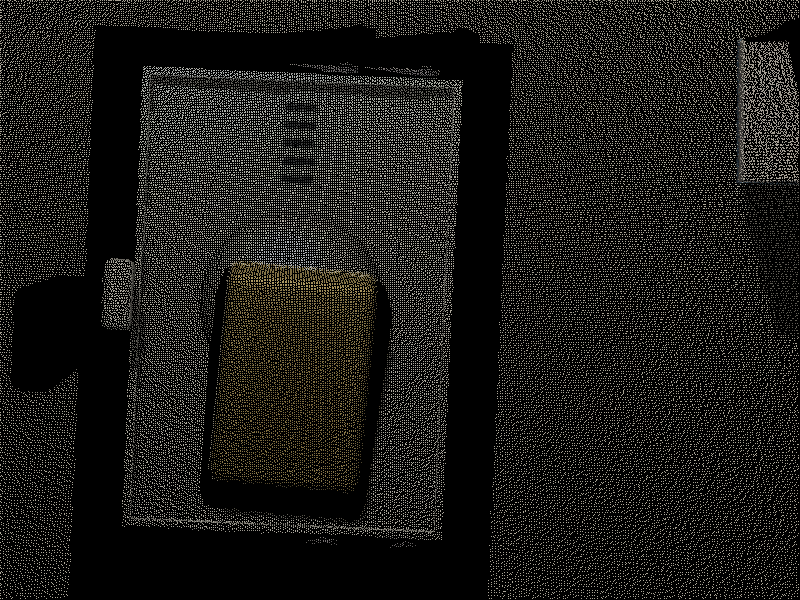

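The tray now lies closed on the box: wrist view edges run (230,57)–(405,60) down to (245,291)–(390,291). The soap is at (322,228) and the dome at (318,180). Measuring the soap pose and crown next.

```bash
python3 - <<'E'
from h import *
from scipy.optimize import least_squares
for n in('wrist','scene','side'):
    p,P=cloud(n,n+'4'); m=np.isfinite(P).all(2); x=P[m]; c=p[m].astype(int)
    roi=(abs(x[:,0]-600)<130)&(abs(x[:,1]+97)<75)&(x[:,2]>80)&(x[:,2]<200)
    y=roi&(c[:,0]-c[:,2]>28)
    s=x[y]
    # top plane ransac-ish
    A=np.c_[s[:,:2],np.ones(len(s))]; w=np.ones(len(s),bool)
    for _ in range(15):
        k=np.linalg.lstsq(A[w],s[w,2],rcond=None)[0]; e=s[:,2]-A@k; w=(abs(e)<max(2.0,1.0*np.median(abs(e[w])))) 
    nrm=np.array([-k[0],-k[1],1]); nrm/=np.linalg.norm(nrm)
    t=s[w]
    print(n,'soap n',len(s),w.sum(),'normal',nrm.round(3),'tilt y deg',np.degrees(np.arctan2(nrm[0],nrm[2])).round(2),'tiltx',np.degrees(np.arctan2(nrm[1],nrm[2])).round(2))
    print('  all',cv2.minAreaRect(s[:,:2].astype(np.float32)),'zrange',np.percentile(s[:,2],[1,99]).round(1),'inl',cv2.minAreaRect(t[:,:2].astype(np.float32)))
    # floor
    g=roi&(c[:,0]-c[:,2]<24)&(x[:,0]>660)&(x[:,0]<700)&(x[:,2]<110); print('  floor z',np.median(x[g][:,2]),np.percentile(x[g][:,2],[10,90]))
    zf=np.median(x[g][:,2])
    d=x[roi&(c[:,0]-c[:,2]<24)&(x[:,2]>zf+3)&(x[:,2]<zf+24)&(abs(x[:,0]-605)<55)&(abs(x[:,1]+97)<50)]
    f=lambda q:(np.sqrt(((d[:,0]-q[0])**2+(d[:,1]-q[1])**2)/46**2+((d[:,2]-q[2])/22)**2)-1)*30
    o=least_squares(f,[601,-96,zf],loss='soft_l1'); print('  dome',len(d),o.x.round(1),np.median(abs(o.fun)))
    tb=x[(abs(x[:,0]-604)<30)&(abs(x[:,1]+8)<14)&(x[:,2]>125)]; print('  tab',len(tb),cv2.minAreaRect(tb[:,:2].astype(np.float32)) if len(tb)>5 else'',np.median(tb[:,2]))
E
```

```text
wrist soap n 9349 7877 normal [-0.288  0.027  0.957] tilt y deg -16.72 tiltx 1.63
  all ((561.5382690429688, -97.58528137207031), (74.86504364013672, 110.57848358154297), 84.53386688232422) zrange [122.9 152.9] inl ((558.1395874023438, -96.43070220947266), (72.78388977050781, 102.78871154785156), 84.2652587890625)
  floor z 91.65357250769762 [90.63733925 92.7546338 ]
  dome 2368 [598.2 -95.9  91.7] 0.3732805933251271
  tab 830 ((602.9574584960938, -8.74976634979248), (16.04330062866211, 35.42802047729492), 85.00515747070312) 137.80825017476968
scene soap n 871 162 normal [-0.156  0.13   0.979] tilt y deg -9.03 tiltx 7.57
  all ((563.2095336914062, -113.33732604980469), (114.37415313720703, 109.69536590576172), 84.83099365234375) zrange [111.4 153.6] inl ((563.8285522460938, -93.38986206054688), (76.1607894897461, 102.89745330810547), 82.11663818359375)
  floor z 91.95022647952794 [90.18727049 93.84441243]
  dome 543 [598.  -94.8  92. ] 1.110164791092656
  tab 110 ((598.30029296875, -7.636693954467773), (49.488922119140625, 22.088275909423828), 13.674345016479492) 136.006860955925
side soap n 1186 442 normal [-0.28   0.062  0.958] tilt y deg -16.28 tiltx 3.72
  all ((580.3107299804688, -115.08952331542969), (113.31149291992188, 160.8026885986328), 84.58319091796875) zrange [101.  155.1] inl ((554.5208740234375, -94.75238037109375), (76.0207748413086, 105.124267578125), 83.25695037841797)
  floor z 91.8685447413576 [88.47196365 95.22191186]
  dome 183 [595.4 -97.   93. ] 1.8067817449659684
  tab 98 ((599.1327514648438, -7.627410888671875), (37.157894134521484, 20.242259979248047), 6.500619411468506) 136.27242938185202
```

```bash
python3 - <<'E'
from h import *
z=np.load('pics/wrist4.npz'); p,P=cloud('wrist','wrist4')
Rt=R.from_euler('xyz',z['rot']).as_matrix(); T=(P-z['pos'])@Rt
m=np.isfinite(P).all(2)&(abs(T[...,2])<75)&(T[...,0]>-60)&(T[...,0]<40); t=T[m]
for sg in(-1,1):
    q=t[t[:,2]*sg>0]; print('finger tip x max',np.percentile(q[:,0],[90,98,99.8]),'y',q[q[:,0]>q[:,0].max()-6][:,1:].mean(0),'|z| inner',abs(q[:,2]).min())
# refit soap, grasp pose
n=np.array([-.288,.027,.957]); n/=np.linalg.norm(n)
yaw=np.radians(-5.5); ex=np.array([np.cos(yaw),np.sin(yaw),0]); ex-=n*(ex@n); ex/=np.linalg.norm(ex); ey=np.cross(n,ex)
x=P[np.isfinite(P).all(2)]; c=z['p'][np.isfinite(P).all(2)].astype(int)
s=x[(c[:,0]-c[:,2]>28)&(abs(x[:,0]-600)<130)&(abs(x[:,1]+97)<75)&(x[:,2]>80)&(x[:,2]<200)]
h=s@n; top=s[abs(h-np.median(h))<1.5]
for e in(ex,ey): print(np.percentile(top@e,[.3,99.7]), 'extent all',np.percentile(s@e,[.3,99.7]))
# yaw from sides: best fit rotation about n
best=min(((np.ptp(np.percentile(top@(ey*np.cos(a)-ex*np.sin(a)),[.5,99.5])),a) for a in np.radians(np.arange(-5,5,.25)))); print('best extra yaw deg',np.degrees(best[1]),best[0])
cx=np.mean(np.percentile(top@ex,[.3,99.7])); cy=np.mean(np.percentile(s@ey,[.3,99.7])); C=ex*cx+ey*cy+n*(np.median(h)-16); print('centre',C.round(1))
D=np.c_[-n,np.cross(-ey,-n),-ey]; print('det',np.linalg.det(D).round(3))
rv=R.from_matrix(D@Rt.T).as_rotvec(); print('rotvec now->grasp',rv.round(4))
print('TCP (22 ahead)',(C-22*n).round(1),'pre(+70n)',(C+48*n).round(1),'now',z['pos'])
E
```

```text
finger tip x max [-21.29616851 -15.37943507 -12.93539833] y [  2.05796972 -43.1847492 ] |z| inner 40.81452422975243
finger tip x max [-21.35169212 -15.6284756  -12.67257267] y [ 2.07816211 42.87071214] |z| inner 40.28019678334844
[527.88138533 632.65505589] extent all [527.44044103 634.78457026]
[-78.07622547  -6.95038192] extent all [-79.81226654  -5.96280947]
best extra yaw deg 0.0 70.82267692535036
centre [562.3 -97.3 123. ]
det 1.0
rotvec now->grasp [-0.0164 -0.2922 -0.0663]
TCP (22 ahead) [568.6 -97.9 102. ] pre(+70n) [548.4 -96.  169. ] now [574.39735165 -97.17373456 293.28509998]
```

Call:
step_arm:
  rows:
    - [-3,0,-10,-0.002,-0.03,-0.007,85]
    - [-8,0.3,-35,-0.005,-0.09,-0.02,85]
    - [-14,0.6,-65,-0.009,-0.16,-0.036,85]
    - [-20,0.9,-95,-0.013,-0.23,-0.052,85]
    - [-24,1.1,-117,-0.016,-0.28,-0.064,85]
    - [-25,1.2,-125,-0.0164,-0.2922,-0.0663,85]
    - [-25,1.2,-127,-0.0164,-0.2922,-0.0663,85]
    - [-25,1.2,-127,-0.0164,-0.2922,-0.0663,85]

```text
clock: 18.45
eef_pos: [550.6, -96.3, 167.4]
tcp_rot: [1.573, 1.276, -0.094]
contact_force: [0.3, -0.8, -0.4]
opening: 0.995
```

```bash
python3 - <<'E'
from h import *
p,d,s=grab('wrist','w5'); print(s['clock'],s['eef_pos'])
Rt=R.from_euler('xyz',s['tcp_rot']).as_matrix(); print(Rt.round(3))
C=np.array([562.3,-97.3,123.]); print('soap C in tool',((C-s['eef_pos'])@Rt).round(1))
p,P=cloud('wrist','w5'); m=np.isfinite(P).all(2); x=P[m];c=p[m].astype(int)
s2=x[(c[:,0]-c[:,2]>28)&(abs(x[:,0]-600)<130)&(abs(x[:,1]+97)<60)&(x[:,2]>95)&(x[:,2]<160)]
t=(s2-s['eef_pos'])@Rt; print('soap z extent in tool',np.percentile(t[:,2],[.5,99.5]),'y',np.percentile(t[:,1],[.5,99.5]),'x top',np.median(t[:,0]))
E
```

```text
18.45 [550.64473227 -96.33475133 167.40713414]
[[ 0.289  0.952 -0.096]
 [-0.027 -0.092 -0.995]
 [-0.957  0.291 -0.001]]
soap C in tool [45.9 -1.7 -0.1]
soap z extent in tool [-36.68094456  36.46048334] y [-54.33933456  52.36897176] x top 29.744838643384675
```

View pics/w5.png

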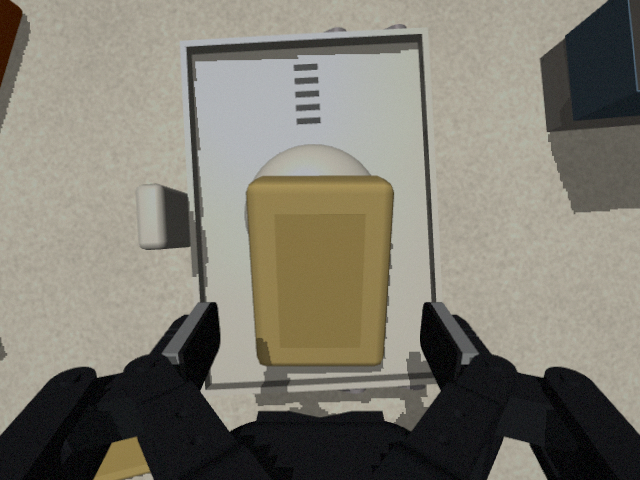

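The soap is squarely between the fingers, centre about (320,270), with the block axis parallel to the pads. Advancing along the tool and closing.

Call:
step_arm:
  rows:
    - [2,-0.2,-7,0,0,0,85]
    - [6,-0.6,-21,0,0,0,85]
    - [11,-1,-39,0,0,0,85]
    - [16,-1.5,-56,0,0,0,85]
    - [19,-1.8,-67,0,0,0,85]
    - [20.1,-1.9,-71,0,0,0,85]
    - [20.1,-1.9,-71,0,0,0,80]
    - [20.1,-1.9,-71,0,0,0,70]
  force: 40

```text
clock: 19.5
eef_pos: [570.8, -98.3, 96.9]
tcp_rot: [1.572, 1.275, -0.095]
contact_force: [-0.6, -1.0, -1.5]
opening: 0.885
```

Call:
step_arm:
  rows:
    - [0,0,0,0,0,0,60]
    - [0,0,0,0,0,0,60]
    - [0,0,0,0,0,0,60]
    - [0,0,0,0,0,0,60]
    - [0,0,1,0,0,0,60]
    - [0,0,4,0,0,0,60]
    - [0,0,10,0,0,0,60]
    - [0,0,15,0,0,0,60]
  force: 40

```text
clock: 20.5
eef_pos: [570.9, -98.3, 112.4]
tcp_rot: [1.572, 1.275, -0.095]
contact_force: [-0.2, -0.2, -2.4]
opening: 0.888
```

```bash
python3 - <<'E'
from h import *
p,d,s=grab('wrist','w6'); print(s['clock'],s['eef_pos'],s['opening'],s['contact_force'])
Rt=R.from_euler('xyz',s['tcp_rot']).as_matrix(); print(Rt.round(3))
p,P=cloud('wrist','w6'); T=(P-s['eef_pos'])@Rt; m=np.isfinite(P).all(2); t=T[m];c=p[m].astype(int)
k=(c[:,0]-c[:,2]>28)&(abs(t[:,2])<34)&(t[:,1]>-10)&(t[:,1]<70)&(t[:,0]<0)&(t[:,0]>-80); t=t[k]
h,e=np.histogram(t[:,0],bins=np.arange(-70,5,2)); x0=e[h.argmax()]+1
w=abs(t[:,0]-x0)<5
for _ in range(5):
    A=np.c_[t[:,1:],np.ones(len(t))]; kk=np.linalg.lstsq(A[w],t[w,0],rcond=None)[0]; w=abs(t[:,0]-A@kk)<1.2
print('top plane in tool: x=%.4f y+%.4f z+%.2f'%tuple(kk),w.sum(),'y max',np.percentile(t[w][:,1],99.7),'all',np.percentile(t[:,1],99.7))
E
```

```text
20.5 [570.92396284 -98.33537275 112.44769536] 0.888459587800843 [-0.18866208 -0.20496585 -2.4277568 ]
[[ 0.29   0.952 -0.096]
 [-0.028 -0.092 -0.995]
 [-0.957  0.292 -0.   ]]
top plane in tool: x=0.0092 y+-0.0006 z+-43.99 34665 y max 51.447029573306104 all 53.66475798076202
```

View pics/w6.png

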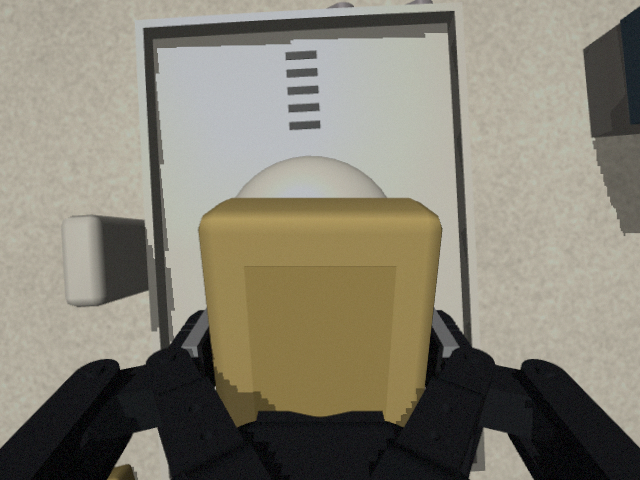

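```bash
python3 - <<'E'
from h import *
from scipy.optimize import least_squares
z=np.load('pics/w6.npz'); Rt=R.from_euler('xyz',z['rot']).as_matrix()
up=np.array([-1,.0092,0]);up/=np.linalg.norm(up); lx=np.array([.0092,1,0]);lx/=np.linalg.norm(lx); ly=np.cross(up,lx)
w=np.radians(-2.1); W=np.c_[[np.cos(w),np.sin(w),0],[-np.sin(w),np.cos(w),0],[0,0,1]]
D=W@np.c_[lx,ly,up].T; print(D.round(3)); print(R.from_matrix(D@Rt.T).as_rotvec().round(4))
for tag in('wrist4','w5','w6','w3'):
    p,P=cloud('wrist',tag); m=np.isfinite(P).all(2); x=P[m]; c=p[m].astype(int)
    cx=598 if tag!='w3' else 606; cy=-96 if tag!='w3' else 72; zf=92 if tag!='w3' else 106.3
    d=x[(c[:,0]-c[:,2]<24)&(x[:,2]>zf+3)&(x[:,2]<zf+24)&(abs(x[:,0]-cx)<52)&(abs(x[:,1]-cy)<48)]
    f=lambda q:(np.sqrt(((d[:,0]-q[0])**2+(d[:,1]-q[1])**2)/46**2+((d[:,2]-q[2])/22)**2)-1)*30
    o=least_squares(f,[cx,cy,zf],loss='soft_l1'); print(tag,'dome',len(d),o.x.round(1),np.median(abs(o.fun)).round(2))
    d=x[(c[:,0]-c[:,2]<24)&(abs(x[:,0]-(cx+85))<20)&(abs(x[:,1]-cy)<60)&(abs(x[:,2]-zf)<6)]; print(' floor',np.median(d[:,2]).round(2))
E
```

```text
[[ 0.009  0.999 -0.037]
 [-0.    -0.037 -0.999]
 [-1.     0.009  0.   ]]
[0.0186 0.2861 0.0589]
wrist4 dome 2357 [598.  -96.   91.7] 0.37
 floor 91.62
w5 dome 2627 [598.1 -96.1  91.7] 0.27
 floor 91.63
w6 dome 4466 [598.1 -96.   91.7] 0.27
 floor 91.6
w3 dome 3328 [605.   71.6 106.4] 0.38
 floor 106.3
```

Call:
step_arm:
  rows:
    - [0,0,6,0,0,0,60]
    - [2,0.2,14,0.001,0.02,0.004,60]
    - [6,0.6,22,0.004,0.07,0.014,60]
    - [12,1.1,24,0.009,0.14,0.028,60]
    - [19,1.7,24,0.014,0.21,0.043,60]
    - [25,2.1,24,0.017,0.265,0.055,60]
    - [27,2.3,24,0.0186,0.2861,0.0589,60]
    - [27.2,2.3,24,0.0186,0.2861,0.0589,60]

```text
clock: 21.55
eef_pos: [598.6, -96.1, 137.0]
tcp_rot: [1.56, 1.56, -0.048]
contact_force: [-0.1, -0.7, -2.4]
opening: 0.886
```

```bash
cat > chk.py <<'E'
from h import *
import sys
from scipy.optimize import least_squares
tag=sys.argv[1]
p,d,s=grab('wrist',tag); print(s['clock'],s['eef_pos'].round(1),s['opening'],s['contact_force'].round(1))
p,P=cloud('wrist',tag); m=np.isfinite(P).all(2); x=P[m]; c=p[m].astype(int)
zf=91.7
q=x[(c[:,0]-c[:,2]<24)&(x[:,2]>zf+3)&(x[:,2]<zf+24)&(abs(x[:,0]-598)<52)&(abs(x[:,1]+96)<48)]
f=lambda k:(np.sqrt(((q[:,0]-k[0])**2+(q[:,1]-k[1])**2)/46**2+((q[:,2]-k[2])/22)**2)-1)*30
if len(q)>50: o=least_squares(f,[598,-96,zf],loss='soft_l1'); print('dome',len(q),o.x.round(1))
t=x[(c[:,0]-c[:,2]>28)&(abs(x[:,0]-598)<75)&(abs(x[:,1]+96)<50)&(x[:,2]>zf+15)]
h,e=np.histogram(t[:,2],bins=np.arange(90,230,2)); z0=e[h.argmax()]+1; w=abs(t[:,2]-z0)<5
for _ in range(8):
    A=np.c_[t[:,:2]-[598,-96],np.ones(len(t))]; k=np.linalg.lstsq(A[w],t[w,2],rcond=None)[0]; w=abs(t[:,2]-A@k)<1
print('top z %.1f'%k[2],'slope deg x %.2f y %.2f'%tuple(np.degrees(np.arctan(k[:2]))),'+x end top/all',np.percentile(t[w][:,0],[.3,99.7]).round(1),np.percentile(t[:,0],[.3,99.7]).round(1),'y',np.percentile(t[w][:,1],[.3,99.7]).round(1),np.percentile(t[:,1],[.3,99.7]).round(1), cv2.minAreaRect(t[w][:,:2].astype(np.float32)))
E
python3 chk.py w7
```

```text
21.55 [598.6 -96.1 137. ] 0.8864158084007725 [-0.1 -0.7 -2.4]
dome 188 [597.9 -96.   92.9]
top z 180.8 slope deg x 0.27 y -0.07 +x end top/all [576.4 649.7] [576.5 653. ] y [-131.2  -62.3] [-133.1  -60. ] ((612.2268676757812, -96.38655090332031), (71.39676666259766, 77.17779541015625), 87.58209991455078)
```

View pics/w7.png

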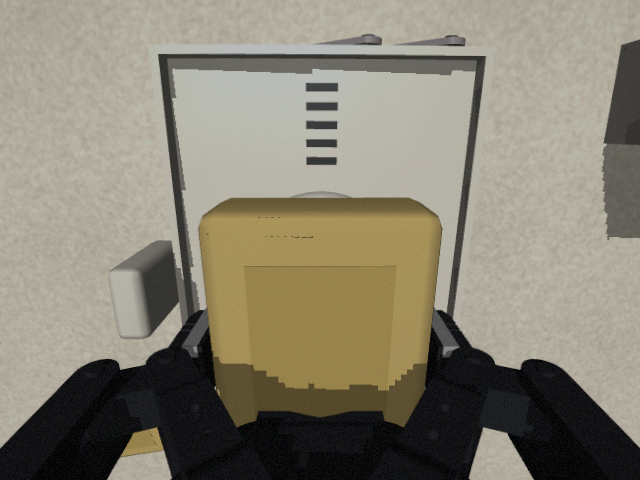

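Soap is held level at (320,290), over the dome seen peeking at (322,195). Lowering by about 35 mm.

Call:
step_arm:
  rows:
    - [0.1,0.2,-5,0,0,0,60]
    - [0.1,0.4,-13,0,0,0,60]
    - [0.1,0.6,-20,0,0,0,60]
    - [0.1,0.6,-26,0,0,0,60]
    - [0.1,0.6,-30,0,0,0,60]
    - [0.1,0.6,-33,0,0,0,60]
    - [0.1,0.6,-34,0,0,0,60]
    - [0.1,0.6,-34.5,0,0,0,60]

```text
clock: 22.6
eef_pos: [598.3, -95.5, 102.5]
tcp_rot: [1.564, 1.56, -0.043]
contact_force: [-0.3, -0.6, -3.1]
opening: 0.886
```

Call:
step_arm:
  rows:
    - [0,0,-0.3,0,0,0,60]
    - [0,0,-0.5,0,0,0,60]
    - [0,0,-0.7,0,0,0,60]
    - [0,0,-0.9,0,0,0,60]
    - [0,0,-1.0,0,0,0,60]
    - [0,0,-1.0,0,0,0,60]
    - [0,0,-1.0,0,0,0,60]
    - [0,0,-1.0,0,0,0,60]

```text
clock: 23.6
eef_pos: [598.5, -95.5, 101.7]
tcp_rot: [1.559, 1.56, -0.048]
contact_force: [-1.3, 0.5, 3.6]
opening: 0.885
```

Contact is felt (+3.6 N after −2.7 N hanging). Releasing gently.

Call:
step_arm:
  rows:
    - [0,0,0.2,0,0,0,76]
    - [0,0,0.2,0,0,0,77]
    - [0,0,0.2,0,0,0,79]
    - [0,0,0.2,0,0,0,82]
    - [0,0,0.2,0,0,0,85]
    - [0,0,0.2,0,0,0,85]
    - [0,0,0.2,0,0,0,85]
    - [0,0,0.2,0,0,0,85]
  force: 20

```text
clock: 24.6
eef_pos: [598.5, -95.5, 101.9]
tcp_rot: [1.559, 1.56, -0.049]
contact_force: [0.1, -0.3, 0.5]
opening: 0.993
```

```bash
python3 chk.py w8
```

```text
24.6 [598.5 -95.5 101.9] 0.9928018427344838 [ 0.1 -0.3  0.5]
top z 145.7 slope deg x 1.54 y -0.99 +x end top/all [574.4 648.8] [573.9 652.5] y [-130.4  -61. ] [-132.2  -58.7] ((610.1235961914062, -95.3421630859375), (71.60549926757812, 78.92009735107422), 87.95365905761719)
```

View pics/w8.png

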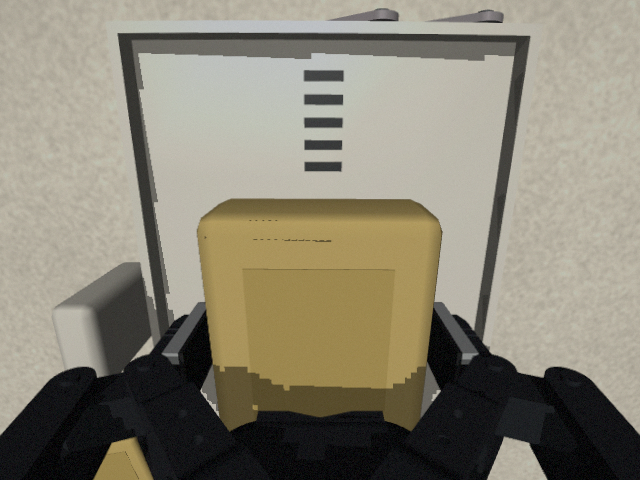

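Call:
step_arm:
  rows:
    - [0,0,0,0,0,0,85]
    - [0,0,0,0,0,0,85]
    - [0,0,0,0,0,0,85]
    - [0,0,0,0,0,0,85]
    - [0,0,0,0,0,0,85]
    - [0,0,0,0,0,0,85]
    - [0,0,0,0,0,0,85]
    - [0,0,0,0,0,0,85]

```text
clock: 25.65
eef_pos: [598.5, -95.5, 101.9]
tcp_rot: [1.56, 1.56, -0.047]
contact_force: [0.1, -0.4, -0.3]
opening: 0.992
```

```bash
python3 chk.py w9; python3 - <<'E'
from h import *
s=r.sense(); print(R.from_euler('xyz',s['tcp_rot']).as_matrix().round(4))
E
```

```text
25.65 [598.5 -95.5 101.9] 0.9923071800598908 [ 0.1 -0.4 -0.3]
top z 145.7 slope deg x 1.21 y -1.06 +x end top/all [574.6 649. ] [574.  652.6] y [-130.1  -60.9] [-132.2  -58.6] ((610.5228881835938, -95.30671691894531), (71.6585922241211, 79.0372543334961), 88.30638122558594)
[[ 1.080e-02  9.993e-01 -3.690e-02]
 [-5.000e-04 -3.690e-02 -9.993e-01]
 [-9.999e-01  1.080e-02  1.000e-04]]
```

The soap balances with about 1.2° slope in x and −1.0° in y, which means it is about 2 mm off. Regripping for a small correction: lift, +2 mm in x, −1.7 mm in y.

Call:
step_arm:
  rows:
    - [0,0,0,0,0,0,82]
    - [0,0,0,0,0,0,78]
    - [0,0,0,0,0,0,70]
    - [0,0,0,0,0,0,65]
    - [0,0,0,0,0,0,65]
    - [0,0,0,0,0,0,65]
    - [0,0,1.5,0,0,0,65]
    - [0,0,4,0,0,0,65]
  force: 35

```text
clock: 26.7
eef_pos: [598.0, -95.3, 105.4]
tcp_rot: [1.594, 1.561, -0.013]
contact_force: [0.9, 0.3, -2.3]
opening: 0.885
```

Call:
step_arm:
  rows:
    - [0.3,-0.4,1,0,0.005,0,65]
    - [1.0,-1.0,2,0,0.012,0,65]
    - [1.5,-1.7,2,0,0.018,0,65]
    - [1.5,-1.7,2,0,0.018,0,65]
    - [1.5,-1.7,2,0,0.018,0,65]
    - [1.5,-1.7,2,0,0.018,0,65]
    - [1.5,-1.7,2,0,0.018,0,65]
    - [1.5,-1.7,2,0,0.018,0,65]

```text
clock: 27.7
eef_pos: [599.5, -97.0, 107.3]
tcp_rot: [-1.522, 1.562, -3.13]
contact_force: [-0.0, 0.4, -2.0]
opening: 0.884
```

```bash
python3 chk.py w10
```

```text
27.7 [599.5 -97.  107.3] 0.8837652660577376 [-0.   0.4 -2. ]
top z 150.7 slope deg x 0.13 y -0.86 +x end top/all [577.1 650.7] [577.5 654.1] y [-132.2  -63. ] [-134.   -60.8] ((612.9570922851562, -97.21943664550781), (71.72079467773438, 77.71149444580078), 87.98109436035156)
```

Call:
step_arm:
  rows:
    - [0,0.1,-0.5,0.005,0,0,65]
    - [0,0.4,-1.5,0.015,0,0,65]
    - [0,0.4,-2.8,0.015,0,0,65]
    - [0,0.4,-3.8,0.015,0,0,65]
    - [0,0.4,-4.4,0.015,0,0,65]
    - [0,0.4,-4.8,0.015,0,0,65]
    - [0,0.4,-5.0,0.015,0,0,65]
    - [0,0.4,-5.1,0.015,0,0,65]

```text
clock: 28.75
eef_pos: [599.5, -96.5, 102.4]
tcp_rot: [-2.599, 1.554, 2.077]
contact_force: [-0.4, -0.7, -1.7]
opening: 0.883
```

Call:
step_arm:
  rows:
    - [0,0,-0.3,0,0,0,65]
    - [0,0,-0.5,0,0,0,65]
    - [0,0,-0.6,0,0,0,65]
    - [0,0,-0.6,0,0,0,65]
    - [0,0,-0.6,0,0,0,65]
    - [0,0,-0.6,0,0,0,65]
    - [0,0,-0.6,0,0,0,65]
    - [0,0,-0.6,0,0,0,65]

```text
clock: 29.75
eef_pos: [599.6, -96.6, 102.1]
tcp_rot: [-2.611, 1.554, 2.065]
contact_force: [-2.1, 0.4, 6.2]
opening: 0.889
```

Call:
step_arm:
  rows:
    - [0,0,0.3,0,0,0,76]
    - [0,0,0.3,0,0,0,77]
    - [0,0,0.3,0,0,0,79]
    - [0,0,0.3,0,0,0,82]
    - [0,0,0.3,0,0,0,85]
    - [0,0,0.3,0,0,0,85]
    - [0,0,0.3,0,0,0,85]
    - [0,0,0.3,0,0,0,85]
  force: 20

```text
clock: 30.75
eef_pos: [599.6, -96.6, 102.5]
tcp_rot: [-2.612, 1.554, 2.064]
contact_force: [-0.1, 0.6, -0.5]
opening: 0.994
```

```bash
python3 chk.py w11
```

```text
30.75 [599.6 -96.6 102.5] 0.994031317061396 [-0.1  0.6 -0.5]
top z 145.7 slope deg x -0.34 y 0.40 +x end top/all [576.  651.1] [575.6 654.4] y [-132.5  -62.9] [-134.3  -60.7] ((612.280029296875, -97.50285339355469), (71.62659454345703, 80.06018829345703), 87.9656982421875)
```

Slopes are now −0.3° and 0.4°. Withdrawing straight up.

Call:
step_arm:
  rows:
    - [0,-0.3,2,0,0,0,85]
    - [0,-0.4,6,0,0,0,85]
    - [0,-0.4,14,0,0,0,85]
    - [0,-0.4,25,0,0,0,85]
    - [0,-0.4,40,0,0,0,85]
    - [0,-0.4,60,0,0,0,85]
    - [-5,-0.4,100,0,0,0,85]
    - [-15,0,150,0,0,0,85]

```text
clock: 31.8
eef_pos: [584.1, -96.4, 253.9]
tcp_rot: [-2.573, 1.553, 2.103]
contact_force: [0.7, 0.3, 0.2]
opening: 0.994
```

Call:
step_arm:
  rows:
    - [-10,0,20,0,0,0,85]
    - [-20,0,35,0,0,0,85]
    - [-25,0,40,0,0,0,85]
    - [-25,0,40,0,0,0,85]
    - [-25,0,40,0,0,0,85]
    - [-25,0,40,0,0,0,85]
    - [-25,0,40,0,0,0,85]
    - [-25,0,40,0,0,0,85]

```text
clock: 32.8
eef_pos: [559.1, -96.4, 293.6]
tcp_rot: [-2.558, 1.553, 2.118]
contact_force: [0.1, -0.4, -0.6]
opening: 0.995
```

```bash
python3 chk.py w12; python3 - <<'E'
from h import *
for n in('scene','side'): grab(n,n+'5')
a=cv2.imread('pics/scene5.png');b=cv2.imread('pics/side5.png')
cv2.imwrite('pics/c5.png',cv2.resize(np.vstack([np.hstack([a[150:350,160:440],b[130:330,200:480]]),]),(800,286),interpolation=cv2.INTER_CUBIC))
cv2.imwrite('pics/c6.png',cv2.resize(np.hstack([a,b]),(800,300),interpolation=cv2.INTER_AREA))
p,P=cloud('wrist','w12'); m=np.isfinite(P).all(2); x=P[m];c=p[m].astype(int)
g=(abs(x[:,0]-680)<18)&(abs(x[:,1]+98)<55)&(abs(x[:,2]-92)<8); print('tray floor',np.median(x[g][:,2]))
tb=x[(abs(x[:,0]-604)<30)&(abs(x[:,1]+8)<14)&(x[:,2]>125)]; print('tab z',np.median(tb[:,2]))
E
```

```text
32.8 [559.1 -96.4 293.6] 0.9954606902167653 [ 0.1 -0.4 -0.6]
dome 57 [598.3 -95.9  91.5]
top z 145.5 slope deg x -0.02 y 0.39 +x end top/all [547.2 650.9] [544.9 652.7] y [-132.7  -61.2] [-134.7  -59.3] ((598.7928466796875, -96.59925079345703), (72.30777740478516, 105.55033874511719), 87.72172546386719)
tray floor 91.65692325173444
tab z 137.76990516464085
```

View pics/c5.png

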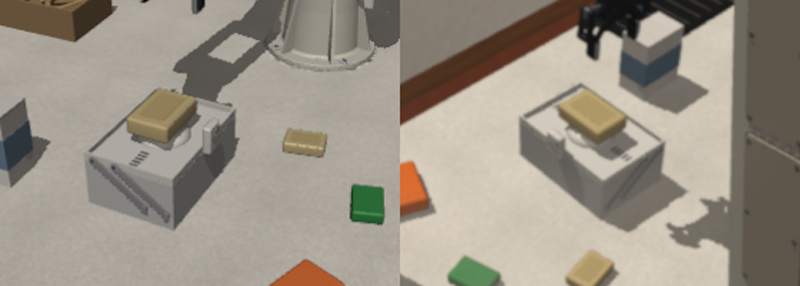

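View pics/c6.png

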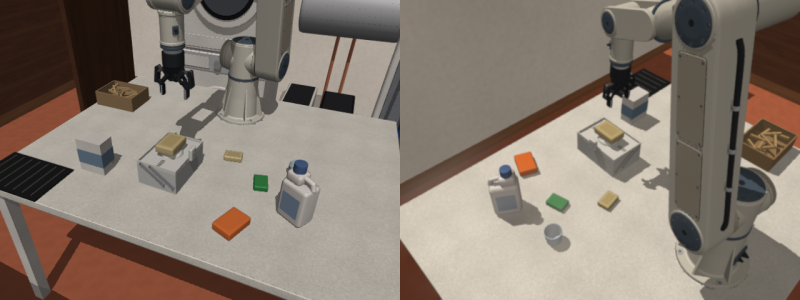

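View pics/w12.png

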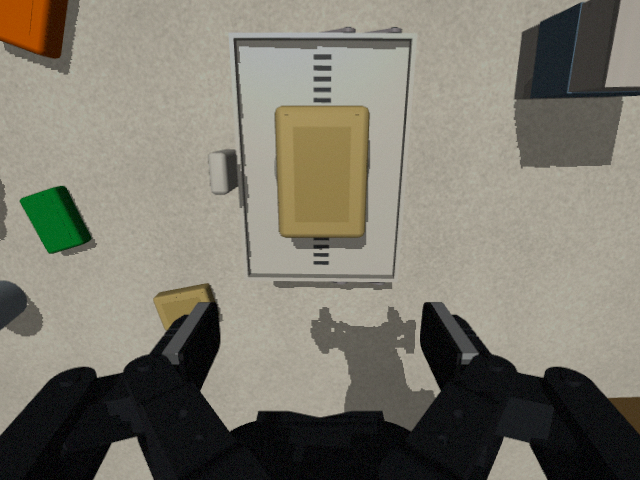

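The soap, at (322,172) in the wrist view, is centred and level to 0.4°. The tray is closed with its floor at 91.7 mm, the bystanders have not moved, and the gripper is clear.

```bash
python3 -c "
from rig import order
print(order.sign_off())"
```

```text
the job is handed in; nothing more can be done
None
```

The job is done and handed in at about 33 s, in the order asked.

- **Brush:** I set it flat in the long compartment, and a picture before closing showed it fully inside.
- **Tray:** I guided it by the thumb grip along its arc over about 6 s. Contact force stayed at about 13 N or less at each reading. It is fully closed, with its floor at 91.7 mm, about 15 mm lower than raised, as the arm geometry gives.
- **Soap:** I gripped it at its tilt, lifted it, levelled it and set it on the crown.
    - The first release sat about 1.5° off level, so I regripped it once and shifted it about 2 mm.
    - The last check showed slopes of 0.0° and 0.4°, with the centre within about 1 mm of the crown and the gripper well clear.

In the final pictures the other things looked unmoved, though I did not measure them. The scene and side cameras disagreed by about 5 mm in x, so I used the wrist camera for all fine placing. No final check failed.

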